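# Make up a wall kit and a tap kit

### The arm

A 7-joint arm with a two-finger parallel gripper is mounted at the origin on the work surface. World frame = base frame: x ahead of the robot, y to its left, z up, the work surface at z = 0. Lengths are in m, angles in rad, forces in N, time in s.
With the tool pointing down it reaches from about 0.4 to 0.875 m from the base axis. Payload 19.3 kg.
Tool frame: the origin (TCP) lies at the very end of the fingers, on their centre line; the grasp point (between the pads) lies 19 mm behind it; z points along the fingers, y is the line along which they close (so a half turn about z gives the same grasp; the last joint's range is limited). The gripper opens to 85 mm and grips with 20 to 120 N. Pads are 22 mm wide; open, the fingers measure 114 mm over their backs; the gripper's body (76 mm by 85 mm) begins 54 mm behind the grasp point. The pads swing forward as they close: fully open they stand 13 mm farther back than shut.
Start: joints at [1.145, 0.521, -0.036, 1.599, 0.021, 1.021, -0.113], TCP at [0.218, -0.586, 0.231] pointing down, gripper open.
Joint ranges: [-2.91, 2.91], [-0.3, 2.13], [-1.5, 1.42], [0.17, 2.43], [-1.26, 4.41], [0.16, 1.93], [-2.52, 2.52]. Speed limits (rad/s): [1.89, 1.89, 2.39, 2.39, 3.01, 3.01, 3.01].

### API

Orientations are given as [roll, pitch, yaw] about the fixed x, y, z axes, in that order (R = Rz(yaw) Ry(pitch) Rx(roll)).
In Python, from workcell import bot gives the robot as it stands.
- The arm moves only by the shell command python3 -m crank 'ROWS' [FORCE]. ROWS is a JSON object of lists of equal length, an entry for each row: "travel": the shift along the world's x, y, z in cm, a list of three; "turn": the turn, a rotation vector about the world's x, y, z in degrees, a list of three; "gripper": the closure, from 0 (fully open) to 1 (shut). A call has exactly 5 rows; each row is the pose to reach, as a shift and turn from the pose commanded when the call began; what a row does not reach only later rows make up. A row lasts 1/10 s, in which the tool goes at most 50 mm and 8.59 degrees, less where a joint would pass 70% of its speed; a pose out of reach is approached as far as the arm can. A call with a gripper value outside its range is refused whole. The fingers move at their own pace and stop on an object; FORCE is the grip in N (left out, the last holds). Time passes only in rows, so rows that repeat a pose let the fingers close, or fill a call up. It gives the time, the measured TCP pose, the force, the opening and the grip force at its end, in the units of the state.
- bot.observe(): the state, without advancing time (a new reading comes with each control period).
- bot.grab_frame(name): name is "scene" or "side" or "wrist"; returns a dict with "pixels" (400x640x3 uint8, red, green, blue), "fx", "fy", "cx", "cy" (pixels), "dist" ([k1, k2, p1, p2, k3] as OpenCV has them; the pictures are not rectified), "extrinsics" (4x4, takes a point from world to camera coordinates). Camera axes: x right, y down, z forward; pixel columns grow to the right and rows downward; lengths in m; the calibration is good to about 2 mm. A picture is of the moment at which its call begins. There is no depth.
- bot.job_done(): hands the job in; it is judged then, once.
The state is a dict: "clock": time; "qpos": joint angles; "qd": joint speeds; "joint_efforts": joint torques, N m; "position": TCP position; "tool_rot": TCP orientation; "force": force on the tool from outside, world axes, zero at the start; "moment": the same for the moment, N m; "grip_width": finger opening in m; "finger_force": force on a finger pad.
Only numpy, scipy, OpenCV 4.12 (cv2) and the standard library are available. Lean on these libraries where they do the work, as an engineer would, in place of code of your own. Each camera call takes 0.05 s, during which the arm holds its last target. There are 200 camera calls.

### The job

Make up two repair kits from the tools on the counter: lay the claw hammer and the long screwdriver in the oblong tray for the wall job, and the pliers and the adjustable spanner in the round thali for the tap job. Each tool must end lying flat on the floor of its own tray, wholly inside the rim, with no tool on top of another. Leave the stubby screwdriver, the steel tumbler and the spice jar where they are.

Things in the scene. Friction and masses are not known exactly. Their poses are not given: they have to be found in the camera images.
- hammer: Claw hammer, wooden grip, dark steel head, on its side; 190 mm long, 22 high. Origin: underside, mid length; x towards the head, z up. Grip 26 mm wide, 22 high at x -95 to +10; neck 20 wide, 20 high at +10 to +73; head at x +73 to +95, reaching 38 mm each way in y. Centre of mass near x +55: hold the neck at x +45. About 240 g.
- long_screwdriver: The longer of two red-handled screwdrivers, lying; 190 mm long. Origin: on its axis, 13 mm above what it lies on, mid length; x towards the blade tip, z up. Eight-sided handle 26 mm wide and high at x -95 to +5 (does not roll by itself); shaft 6.4 mm thick on to x +95. Hold the handle at x -45. About 100 g.
- stubby_screwdriver: The short, stubby red-handled screwdriver, lying down; 100 mm long, same axes as the long one (origin on its axis, 13 mm up, middle of length). Handle 26 mm across, 62 mm long. It belongs to neither kit and stays where it lies.
- pliers: Blue steel pliers, closed, lying flat; 150 mm long, 11 thick, 44 wide over the handles. Origin: underside, mid length; x towards the jaws, z up. Handles from x -75 to 0, spreading; joint body 26 mm wide at x -2 to +32; jaws 21 wide and less on to +75. Hold the joint body at x +15. About 170 g.
- spanner: Chrome adjustable spanner, lying flat; 146 mm long. Origin: underside, near mid length; x towards the jaws, z up. Handle 18 mm wide, 9 thick at x -71 to +35; head and jaws 40 wide, 11 thick at +35 to +75. Hold the handle at x +15. About 190 g.
- oblong_tray: Oblong steel tray, fixed: outside 175 mm (its x) by 233 mm (its y), walls 3 mm thick, tops 20 mm over the counter; inside 169 by 227 mm. Origin: underside centre, z up; inner floor 3 mm above it. Two tools fit side by side along its long (y) side.
- thali: Round steel thali (plate with upright rim), fixed: outer radius 108 mm at the foot, 113 at the rim; rim 18 mm high, 3 thick; flat inner floor 105 mm in radius, 3 mm up. Origin: underside centre, z up. Two 150 mm tools fit side by side, each some 33 mm off the middle.
- tumbler: Steel drinking tumbler standing to the right of the work, 68 mm in diameter, 100 mm high, loose. Origin: underside centre. Bystander.
- spice_jar: Amber spice jar with a white cap, 64 mm in diameter, 100 mm high, loose, standing beyond the trays. Origin: underside centre. Bystander.
- organiser: White plastic organiser standing to the left, fixed: 160 mm (x) by 160 mm (y), 170 mm high. Origin: underside centre. Its front (-x) has a swing door hinged at its +y edge that stands half open and reaches up to 190 mm (knob included) out in front. Not part of the job.
Things that resemble listed ones, but are neither listed nor needed, are in the scene too. What is shaped like the thali but brown is not meant.

How it is judged:
By the outcome, as a careful person would: the job done as asked, in the order asked, and still so for the second after the job is handed in, with the robot touching nothing.
It also fails if it takes over 99 s, if anything falls off the work surface, if the arm or the gripper's body presses on something with over 40 N, if the wrist force passes 120 N, or if a joint passes its speed limit or range.

## Working session

There is one attempt and no reset: what is moved stays moved. The work goes in short steps, Python scripts to look and compute and a shell command to move; the robot and the scene stay as the last step left them, time stands still between calls to the robot, and variables do not carry over. Pictures are saved under pics/ and viewed, at most 14 in all, crops included, and the job is handed in when it is done.

```bash
ls; mkdir -p pics
python3 - <<'E'
from workcell import bot
import cv2,pickle
d={}
for n in ("scene","side","wrist"):
    f=bot.grab_frame(n); d[n]=f
    cv2.imwrite(f"pics/{n}0.png",f["pixels"][:,:,::-1])
pickle.dump(d,open("f0.pkl","wb"))
print(bot.observe())
E
```

```text
pics
{'clock': 0.15, 'qpos': array([ 1.14478595,  0.52184975, -0.0362959 ,  1.59989683,  0.02116204,
        1.02108702, -0.11277486]), 'qd': array([-1.08597978e-03, -1.41528695e-03,  3.61484979e-04, -1.54679509e-03,
       -3.13641772e-04,  6.48116302e-05,  1.14348515e-03]), 'joint_efforts': array([ 1.14831189e-03, -9.27394438e+01,  1.98057219e+00, -3.70055366e+01,
        1.80715352e-02,  6.26045745e-03, -2.11478898e-06]), 'position': array([ 0.21759177, -0.58562081,  0.23086824]), 'tool_rot': array([-3.14073602e+00,  4.12344016e-05,  3.55776393e-01]), 'force': array([-0.49350583, -0.4094825 , -1.08318889]), 'moment': array([ 0.04061973,  0.02320313, -0.01067871]), 'finger_force': 0.0, 'grip_width': 0.08506535425023601}
```

View pics/scene0.png

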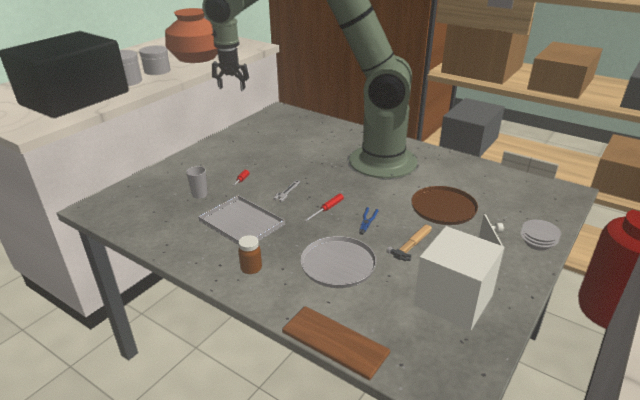

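View pics/side0.png

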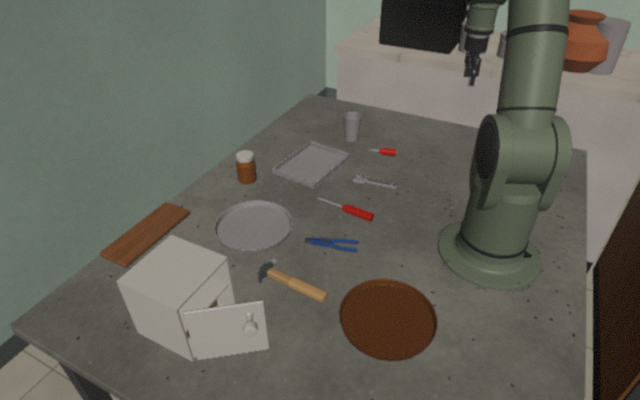

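The scene shows the hammer (head 400,254; grip 430,229), pliers (368,220), long screwdriver (325,208), spanner (288,190), stubby screwdriver (242,177), oblong tray (242,220), steel thali (338,261), and the brown decoy (445,204). The two red screwdrivers are the 325,208 one (long) and the 242,177 one (stubby). I'll confirm them in enlarged crops.

Run:
```python
import cv2,numpy as np
a=cv2.imread("pics/scene0.png");b=cv2.imread("pics/side0.png")
def crop(im,x,y,w,h,s,st,name):
    c=cv2.resize(im[y:y+h,x:x+w],None,fx=s,fy=s,interpolation=cv2.INTER_CUBIC)
    for u in range(x,x+w,st):
        cv2.line(c,((u-x)*s,0),((u-x)*s,6),(0,255,255),1);cv2.putText(c,str(u),((u-x)*s,16),0,.35,(0,255,255))
    for v in range(y,y+h,st):
        cv2.line(c,(0,(v-y)*s),(6,(v-y)*s),(0,255,255),1);cv2.putText(c,str(v),(8,(v-y)*s+4),0,.35,(0,255,255))
    cv2.imwrite(name,c)
crop(a,190,160,260,140,3,20,"pics/sceneA.png")
crop(b,210,100,200,200,3,20,"pics/sideA.png")
```

```text
(no output)
```

View pics/sceneA.png

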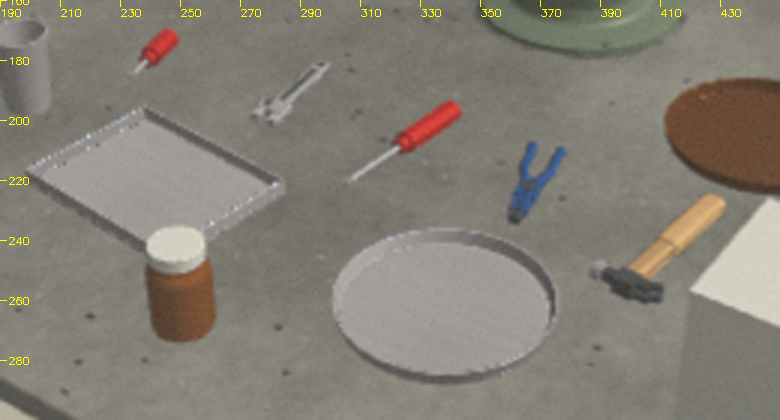

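View pics/sideA.png

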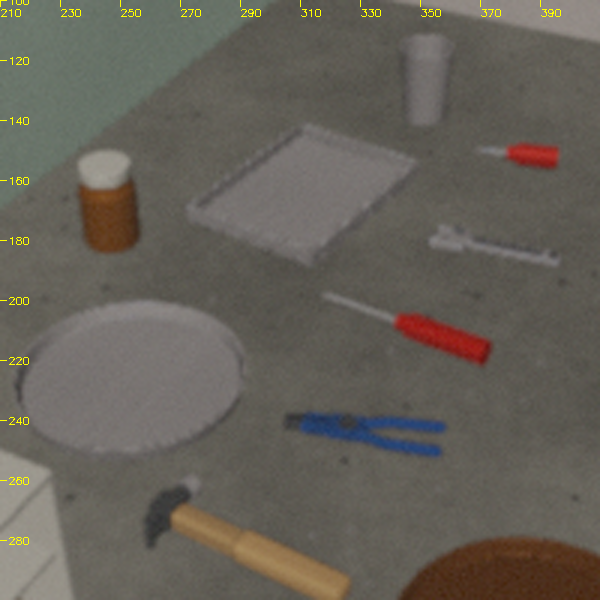

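```bash
cat > h.py <<'E'
import numpy as np,cv2
def K(f): return np.array([[f["fx"],0,f["cx"]],[0,f["fy"],f["cy"]],[0,0,1.]])
def toworld(f,p,z):
    p=np.asarray(p,float).reshape(-1,1,2)
    n=cv2.undistortPoints(p,K(f),np.array(f["dist"],float)).reshape(-1,2)
    E=np.array(f["extrinsics"]);R,t=E[:3,:3],E[:3,3]
    c=-R.T@t; d=np.c_[n,np.ones(len(n))]@R
    return c+d*((z-c[2])/d[:,2])[:,None]
def topix(f,P):
    E=np.array(f["extrinsics"])
    return cv2.projectPoints(np.asarray(P,float).reshape(-1,1,3),cv2.Rodrigues(E[:3,:3])[0],E[:3,3],K(f),np.array(f["dist"],float))[0].reshape(-1,2)
E
python3 - <<'E'
import pickle,numpy as np
from h import *
np.set_printoptions(precision=3,suppress=True)
d=pickle.load(open("f0.pkl","rb"))
S=lambda L:np.array(L)/3+[190,160]
D=lambda L:np.array(L)/3+[210,100]
items={"ham gripend,neckjoin":(.016,[(713,203),(640,268)],[(340,588),(180,515)]),
"ham head ends":(.015,[(597,270),(660,295)],[(192,484),(152,540)]),
"sd butt,tip":(.013,[(455,108),(350,180)],[(484,350),(325,295)]),
"pl tip,h1,h2":(.006,[(515,218),(533,146),(562,152)],[(287,422),(443,427),(437,451)]),
"sp end,jaw":(.006,[(326,66),(264,113)],[(557,261),(433,240)]),
"tray c":(.02,[(144,109),(285,187),(28,171)],[(417,161),(311,263),(305,126),(190,209)]),
"thali LRT":(.018,[(333,300),(558,297),(440,229)],[(20,380),(243,365),(130,302),(128,452)]),
"stubby butt tip":(.013,[(172,38),(137,72)],[(556,156),(478,150)]),
"jar cap c":(.1,[(176,240)],[(105,163)]),"tumbler top c":(.1,[(22,30)],[(427,42)]),
"brown L,T":(.018,[(665,125),(750,80)],[(400,590),(515,540)])}
for k,(z,a,b) in items.items():
    print(k); print(toworld(d["scene"],S(a),z)[:,:2].tolist().__repr__() if 0 else np.c_[toworld(d["scene"],S(a),z)[:,:2]]);print(toworld(d["side"],D(b),z)[:,:2])
print(toworld(d["side"],[[185,305],[268,345],[190,360]],.0))
E
```

```text
ham gripend,neckjoin
[[0.335 0.356]
 [0.479 0.342]]
[[0.329 0.351]
 [0.486 0.341]]
ham head ends
[[0.505 0.307]
 [0.505 0.378]]
[[0.497 0.304]
 [0.492 0.375]]
sd butt,tip
[[0.328 0.021]
 [0.517 0.005]]
[[0.338 0.013]
 [0.52  0.002]]
pl tip,h1,h2
[[0.466 0.187]
 [0.336 0.133]
 [0.328 0.167]]
[[0.466 0.187]
 [0.333 0.128]
 [0.326 0.16 ]]
sp end,jaw
[[ 0.327 -0.171]
 [ 0.455 -0.167]]
[[ 0.326 -0.176]
 [ 0.464 -0.153]]
tray c
[[ 0.544 -0.276]
 [ 0.575 -0.04 ]
 [ 0.711 -0.295]]
[[ 0.54  -0.281]
 [ 0.556 -0.034]
 [ 0.701 -0.297]
 [ 0.729 -0.067]]
thali LRT
[[0.697 0.116]
 [0.568 0.298]
 [0.541 0.14 ]]
[[0.716 0.261]
 [0.537 0.146]
 [0.692 0.11 ]
 [0.568 0.298]]
stubby butt tip
[[ 0.391 -0.369]
 [ 0.479 -0.349]]
[[ 0.397 -0.38 ]
 [ 0.488 -0.35 ]]
jar cap c
[[ 0.788 -0.001]]
[[ 0.789 -0.   ]]
tumbler top c
[[ 0.585 -0.42 ]]
[[ 0.596 -0.433]]
brown L,T
[[0.228 0.246]
 [0.082 0.286]]
[[0.285 0.333]
 [0.221 0.242]]
[[0.619 0.514 0.   ]
 [0.381 0.518 0.   ]
 [0.51  0.625 0.   ]]
```

The crops confirm it. The long red one (butt 342,196 → tip 307,220) measures about 188 mm and the other about 95 mm, so the longer is the long screwdriver. The grey round dish is the thali, at about (0.63, 0.205), and the tray is at about (0.635, -0.17). I'm moving over the hammer.

```bash
python3 -m crank '{"travel":[[14,19.3,0],[14,19.3,0],[14,19.3,0],[14,19.3,0],[14,19.3,0]],"turn":[[0,0,43],[0,0,43],[0,0,43],[0,0,43],[0,0,43]],"gripper":[0,0,0,0,0]}'
python3 -m crank '{"travel":[[14,19.3,0],[14,19.3,0],[14,19.3,0],[14,19.3,0],[14,19.3,0]],"turn":[[0,0,43],[0,0,43],[0,0,43],[0,0,43],[0,0,43]],"gripper":[0,0,0,0,0]}'
```

```text
clock: 0.65
position: [0.3592, -0.3902, 0.2314]
tool_rot: [3.141, -0.0, 1.114]
force: [0.2, -0.2, -0.2]
grip_width: 0.0853
finger_force: 0.0
clock: 1.15
position: [0.499, -0.197, 0.2314]
tool_rot: [3.141, -0.0, 1.864]
force: [1.0, -0.4, -0.1]
grip_width: 0.0855
finger_force: 0.0
```

```bash
python3 -m crank '{"travel":[[-1,22,0],[-1,22,0],[-1,22,0],[-1,22,0],[-1,22,0]],"turn":[[0,0,40],[0,0,40],[0,0,40],[0,0,40],[0,0,40]],"gripper":[0,0,0,0,0]}'
python3 -m crank '{"travel":[[-1,22,0],[-1,22,0],[-1,22,0],[-1,22,0],[-1,22,0]],"turn":[[0,0,29],[0,0,29],[0,0,29],[0,0,29],[0,0,29]],"gripper":[0,0,0,0,0]}'
python3 -m crank '{"travel":[[-1,10,0],[-1,10,0],[-1,10,0],[-1,10,0],[-1,10,0]],"turn":[[0,0,0],[0,0,0],[0,0,0],[0,0,0],[0,0,0]],"gripper":[0,0,0,0,0]}'
python3 - <<'E'
from workcell import bot
import cv2,pickle
f=bot.grab_frame("wrist"); pickle.dump(f,open("w1.pkl","wb"))
cv2.imwrite("pics/w1.png",f["pixels"][:,:,::-1]); print(bot.observe()["qpos"])
E
```

```text
clock: 1.65
position: [0.4871, 0.0246, 0.2316]
tool_rot: [3.14, -0.0, 2.564]
force: [0.9, -0.6, 0.6]
grip_width: 0.0853
finger_force: 0.0
clock: 2.15
position: [0.4764, 0.2447, 0.2313]
tool_rot: [3.14, -0.001, 3.066]
force: [-0.3, -0.7, -0.6]
grip_width: 0.0854
finger_force: 0.0
clock: 2.65
position: [0.468, 0.3391, 0.231]
tool_rot: [-3.141, -0.0, 3.059]
force: [0.5, -0.4, 0.6]
grip_width: 0.0851
finger_force: 0.0
[-0.1483634   0.56645608 -0.84635142  1.69728021  0.46986474  1.09437642
  0.34859491]
```

View pics/w1.png

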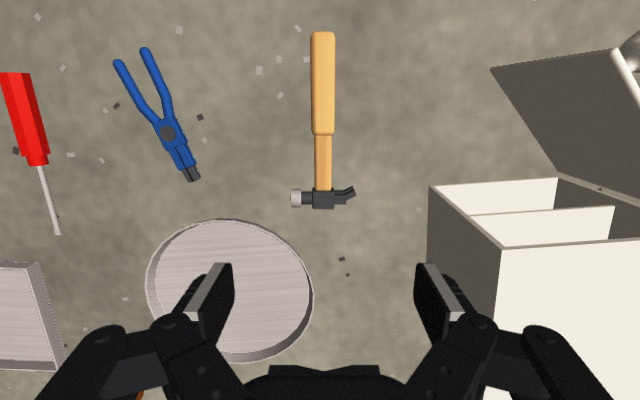

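The wrist view shows the hammer with butt (322,33), neck start (323,134) and head front (324,209), plus the pliers (tip 192,178), the screwdriver (tip 57,233), the thali ellipse and the organiser's near top edge (429,187)-(503,248).

Run:
```python
import pickle,numpy as np
from h import *
np.set_printoptions(precision=4,suppress=True)
f=pickle.load(open("w1.pkl","rb"))
W=lambda p,z:toworld(f,p,z)[:,:2]
print("ham butt",W([(322,32)],.014),"join",W([(323,134)],.021),"headfront",W([(324,208)],.014),"ends",W([(291,198),(354,189)],.014))
print("pl",W([(192,180),(167,133),(119,63),(145,52)],.008))
print("sd",W([(15,73),(37,158),(57,234)],.013))
print("org",W([(429,187),(503,248)],.17),"door",W([(491,69),(559,177),(612,50)],.17))
print("thali rim L,T,R,B",W([(147,285),(222,219),(312,297),(243,362)],.018))
```

```text
ham butt [[0.326  0.3506]] join [[0.4274 0.3431]] headfront [[0.516  0.3369]] ends [[0.5001 0.2987]
 [0.4951 0.3742]]
pl [[0.4697 0.1826]
 [0.4128 0.1659]
 [0.3356 0.1318]
 [0.3276 0.1625]]
sd [[ 0.3353  0.0189]
 [ 0.4271  0.0092]
 [ 0.5233 -0.0014]]
org [[0.4503 0.4126]
 [0.5005 0.4669]] door [[0.3797 0.4481]
 [0.4505 0.4992]
 [0.3745 0.5195]]
thali rim L,T,R,B [[0.6023 0.0971]
 [0.5184 0.2129]
 [0.638  0.3109]
 [0.74   0.2013]]
```

```bash
python3 -m crank '{"travel":[[-0.2,0.15,-4],[-0.2,0.15,-8],[-0.2,0.15,-12],[-0.2,0.15,-16],[-0.2,0.15,-18.5]],"turn":[[0,0,0.6],[0,0,0.6],[0,0,0.6],[0,0,0.6],[0,0,0.6]],"gripper":[0.4,0.4,0.4,0.4,0.4]}'
python3 -m crank '{"travel":[[0,0,-1],[0,0,-2],[0,0,-3],[0,0,-3.6],[0,0,-3.9]],"turn":[[0,0,0],[0,0,0],[0,0,0],[0,0,0],[0,0,0]],"gripper":[0.4,0.4,0.4,0.4,0.4]}'
```

```text
clock: 3.2
position: [0.4656, 0.3394, 0.0438]
tool_rot: [-3.14, -0.001, 3.069]
force: [0.3, -0.4, -0.1]
grip_width: 0.0512
finger_force: 0.0
clock: 3.7
position: [0.4659, 0.3416, 0.0073]
tool_rot: [3.141, 0.0, 3.07]
force: [0.9, -0.3, 0.5]
grip_width: 0.0512
finger_force: 0.0
```

```bash
python3 -m crank '{"travel":[[0,0,-0.1],[0,0,-0.1],[0,0,-0.1],[0,0,-0.1],[0,0,-0.1]],"turn":[[0,0,0],[0,0,0],[0,0,0],[0,0,0],[0,0,0]],"gripper":[1,1,1,1,1]}' 70
python3 -m crank '{"travel":[[0,0,0.3],[0,0,1],[0,0,2],[0,0,3.5],[0,0,5]],"turn":[[0,0,0],[0,0,0],[0,0,0],[0,0,0],[0,0,0]],"gripper":[1,1,1,1,1]}'
```

```text
clock: 4.2
position: [0.4659, 0.3418, 0.0069]
tool_rot: [3.141, 0.001, 3.07]
force: [-1.2, -2.3, 6.2]
grip_width: 0.0183
finger_force: 69.6
clock: 4.7
position: [0.4657, 0.3418, 0.0579]
tool_rot: [3.141, 0.0, 3.071]
force: [-0.0, -0.1, -2.2]
grip_width: 0.0183
finger_force: 68.5
```

```bash
python3 -m crank '{"travel":[[0,-1,3],[0,-3,6],[1,-6,9],[2,-10,12],[3,-14,15]],"turn":[[0,0,-2],[0,0,-5],[0,0,-9],[0,0,-13],[0,0,-18]],"gripper":[1,1,1,1,1]}'
python3 -m crank '{"travel":[[1.5,-4,0],[3,-8,0],[4.5,-12,0],[6,-16,0],[7.5,-20,0]],"turn":[[0,0,-7],[0,0,-14],[0,0,-21],[0,0,-28],[0,0,-35]],"gripper":[1,1,1,1,1]}'
python3 -m crank '{"travel":[[2.5,-5,0],[5,-10,0],[7,-15,0],[8.5,-19,0],[9.5,-22,0]],"turn":[[0,0,-8],[0,0,-16],[0,0,-24],[0,0,-31],[0,0,-38]],"gripper":[1,1,1,1,1]}'
python3 - <<'E'
from workcell import bot
import cv2,pickle
f=bot.grab_frame("wrist"); pickle.dump(f,open("w2.pkl","wb"))
cv2.imwrite("pics/w2.png",f["pixels"][:,:,::-1]); print(bot.observe()["qpos"])
E
```

```text
clock: 5.2
position: [0.4951, 0.2021, 0.2074]
tool_rot: [3.141, 0.001, 2.755]
force: [1.1, -0.4, -2.2]
grip_width: 0.0179
finger_force: 68.8
clock: 5.7
position: [0.5706, 0.0016, 0.2066]
tool_rot: [3.141, 0.0, 2.141]
force: [0.8, 0.7, -3.7]
grip_width: 0.018
finger_force: 68.8
clock: 6.2
position: [0.6657, -0.2195, 0.2064]
tool_rot: [3.141, -0.0, 1.476]
force: [-0.1, 0.4, -2.2]
grip_width: 0.0178
finger_force: 68.9
[ 0.45632347  0.69381735 -0.36534892  1.379538    0.26075559  1.11367377
 -0.0547024 ]
```

View pics/w2.png

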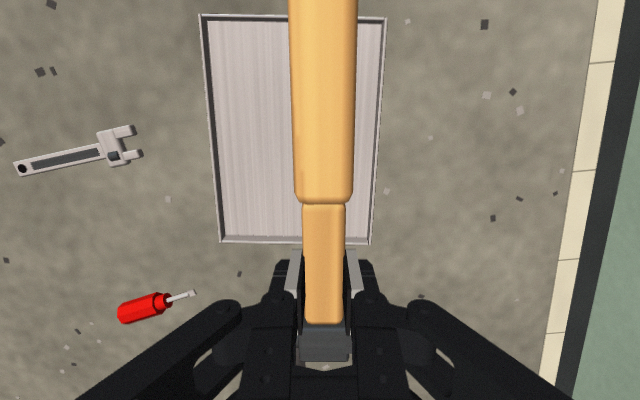

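The wrist view shows the tray rim corners at (200,15), (386,18), (219,242) and (370,244), the hammer held straight, and the spanner from (16,169) to jaws (138,141).

Run:
```python
import pickle,numpy as np
from h import *
np.set_printoptions(precision=4,suppress=True)
f=pickle.load(open("w2.pkl","rb"))
W=lambda p,z:toworld(f,p,z)[:,:2]
t=W([(200,15),(386,18),(219,242),(370,244)],.02);print(t,t.mean(0))
l,s=(t[0]+t[1]-t[2]-t[3])/2,(t[1]+t[3]-t[0]-t[2])/2
print("long",np.hypot(*l),np.arctan2(*l[::-1]),"short",np.hypot(*s),np.arctan2(*s[::-1]))
print("sp",W([(16,169),(104,150),(133,128),(142,154),(112,134),(118,163)],.009))
```

```text
[[ 0.5673 -0.0562]
 [ 0.7373 -0.0751]
 [ 0.5391 -0.2848]
 [ 0.7114 -0.3037]] [ 0.6388 -0.1799]
long 0.23018844101149624 1.4527729971691719 short 0.17221376296617547 -0.11040402294045316
sp [[ 0.3264 -0.1805]
 [ 0.4321 -0.1699]
 [ 0.4703 -0.1502]
 [ 0.4722 -0.1782]
 [ 0.446  -0.1541]
 [ 0.4431 -0.1853]]
```

```bash
python3 -m crank '{"travel":[[0.2,-0.7,-3],[0.2,-0.7,-7],[0.2,-0.7,-11],[0.2,-0.7,-14],[0.2,-0.7,-16]],"turn":[[0,0,-1.2],[0,0,-1.2],[0,0,-1.2],[0,0,-1.2],[0,0,-1.2]],"gripper":[1,1,1,1,1]}'
python3 -m crank '{"travel":[[0,0,-0.8],[0,0,-1.6],[0,0,-2.4],[0,0,-3],[0,0,-3.5]],"turn":[[0,0,0],[0,0,0],[0,0,0],[0,0,0],[0,0,0]],"gripper":[1,1,1,1,1]}'
```

```text
clock: 6.75
position: [0.6665, -0.2231, 0.0438]
tool_rot: [-3.14, -0.002, 1.462]
force: [-0.7, 0.3, -1.7]
grip_width: 0.0179
finger_force: 69.0
clock: 7.25
position: [0.6676, -0.2238, 0.0103]
tool_rot: [3.141, 0.0, 1.461]
force: [-0.2, 0.5, -2.4]
grip_width: 0.0179
finger_force: 69.0
```

```bash
python3 -m crank '{"travel":[[0,0,0],[0,0,0],[0,0,0],[0,0,0],[0,0,0.3]],"turn":[[0,0,0],[0,0,0],[0,0,0],[0,0,0],[0,0,0]],"gripper":[0.55,0.55,0.55,0.55,0.55]}'
python3 -m crank '{"travel":[[0,0,1],[0,0,4],[0,0,8],[0,0,13],[0,0,18]],"turn":[[0,0,0],[0,0,0],[0,0,0],[0,0,0],[0,0,0]],"gripper":[0.55,0.55,0.55,0.55,0.4]}'
```

```text
clock: 7.75
position: [0.6672, -0.2238, 0.0131]
tool_rot: [-3.141, -0.0, 1.461]
force: [0.8, 0.3, -0.6]
grip_width: 0.0385
finger_force: 0.0
clock: 8.25
position: [0.667, -0.2236, 0.1959]
tool_rot: [3.141, -0.0, 1.462]
force: [0.9, -1.3, -0.2]
grip_width: 0.0502
finger_force: 0.0
```

```bash
python3 -m crank '{"travel":[[-3,2.5,0],[-6,5,0],[-9,8,0],[-12,10.5,0],[-15,13,0]],"turn":[[0,0,8],[0,0,16],[0,0,24],[0,0,32],[0,0,40]],"gripper":[0.4,0.4,0.4,0.4,0.4]}'
python3 -m crank '{"travel":[[-3,2.5,0],[-6,5,0],[-9,8,0],[-11.7,10.6,0],[-11.7,10.6,0]],"turn":[[0,0,8],[0,0,16],[0,0,24],[0,0,32],[0,0,40]],"gripper":[0.4,0.4,0.4,0.4,0.4]}'
python3 -m crank '{"travel":[[0,0,-3],[0,0,-6],[0,0,-9],[0,0,-11],[0,0,-12.5]],"turn":[[0,0,8],[0,0,10],[0,0,10],[0,0,10],[0,0,10]],"gripper":[0.4,0.4,0.4,0.4,0.4]}'
python3 - <<'E'
from workcell import bot
import cv2,pickle
f=bot.grab_frame("wrist"); pickle.dump(f,open("w3.pkl","wb"))
g=bot.grab_frame("scene")
a=f["pixels"][:,:,::-1];b=cv2.resize(g["pixels"][170:280,180:400,::-1],None,fx=2,fy=2,interpolation=cv2.INTER_CUBIC)
c=cv2.resize(a,(440,275));import numpy as np
cv2.imwrite("pics/w3.png",np.vstack([c,b])); print(bot.observe()["qpos"])
E
```

```text
clock: 8.75
position: [0.516, -0.0929, 0.194]
tool_rot: [3.141, 0.001, 2.165]
force: [0.7, 0.7, 1.3]
grip_width: 0.0514
finger_force: 0.0
clock: 9.25
position: [0.3978, 0.0143, 0.194]
tool_rot: [-3.14, 0.001, 2.867]
force: [0.0, -1.1, -0.2]
grip_width: 0.0509
finger_force: 0.0
clock: 9.75
position: [0.4002, 0.0121, 0.0675]
tool_rot: [-3.141, -0.0, 3.032]
force: [0.6, 0.0, -0.2]
grip_width: 0.0516
finger_force: 0.0
[ 0.34437651  0.55280413 -0.66106197  2.26886242  0.69480705  0.52800216
  0.59710213]
```

View pics/w3.png

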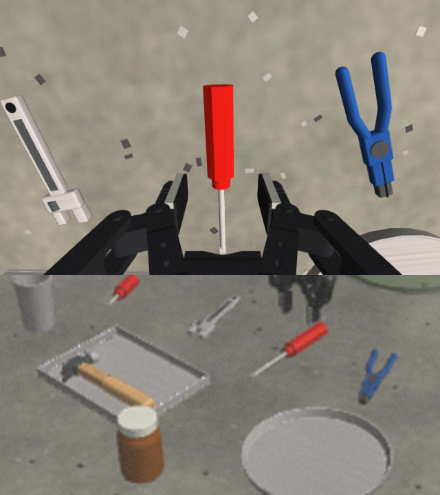

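The wrist view shows the screwdriver centred between the fingers (butt about 317,124, shoulder about 322,268 in full pixels). The scene crop shows the hammer lying in the tray.

```bash
python3 - <<'E'
import pickle,numpy as np
from h import *
f=pickle.load(open("w3.pkl","rb"))
s=640/440
print(toworld(f,[(218*s,86*s),(220.5*s,180*s),(222.5*s,248*s)],.013))
E
python3 -m crank '{"travel":[[0,0,-1.5],[0,0,-3],[0,0,-4.5],[0,0,-5.5],[0,0,-6.1]],"turn":[[0,0,0],[0,0,0],[0,0,0],[0,0,0],[0,0,0]],"gripper":[0.4,0.4,0.4,0.4,0.4]}'
python3 -m crank '{"travel":[[0,0,0],[0,0,0],[0,0,0],[0,0,0],[0,0,0]],"turn":[[0,0,0],[0,0,0],[0,0,0],[0,0,0],[0,0,0]],"gripper":[1,1,1,1,1]}' 60
```

```text
[[3.35647019e-01 1.65969897e-02 1.30000000e-02]
 [4.29008739e-01 8.23395491e-03 1.30000000e-02]
 [5.17699531e-01 4.98114542e-04 1.30000000e-02]]
clock: 10.35
position: [0.401, 0.0121, 0.0076]
tool_rot: [-3.141, 0.001, 3.032]
force: [1.5, 0.3, 1.0]
grip_width: 0.0511
finger_force: 0.0
clock: 10.85
position: [0.4008, 0.0122, 0.0081]
tool_rot: [-3.142, 0.001, 3.032]
force: [-2.2, 0.2, 9.0]
grip_width: 0.0241
finger_force: 57.8
```

```bash
python3 -m crank '{"travel":[[0,0,1],[0,0,4],[0,0,8],[0,0,12],[0,0,15]],"turn":[[0,0,0],[0,0,0],[0,0,0],[0,0,0],[0,0,0]],"gripper":[1,1,1,1,1]}'
python3 -m crank '{"travel":[[2,-1.5,0],[4,-3,0],[6,-5,0],[8,-7,0],[10,-8,0]],"turn":[[0,0,-8],[0,0,-16],[0,0,-24],[0,0,-32],[0,0,-40]],"gripper":[1,1,1,1,1]}'
python3 -m crank '{"travel":[[2,-1.5,0],[4,-3,0],[6,-5,0],[8,-7,0],[9.6,-7.6,0]],"turn":[[0,0,-8],[0,0,-16],[0,0,-24],[0,0,-32],[0,0,-40]],"gripper":[1,1,1,1,1]}'
python3 -m crank '{"travel":[[0,0,0],[0,0,0],[0,0,0],[0,0,0],[0,0,0]],"turn":[[0,0,-5],[0,0,-10.3],[0,0,-10.3],[0,0,-10.3],[0,0,-10.3]],"gripper":[1,1,1,1,1]}'
python3 - <<'E'
from workcell import bot
import cv2,pickle
f=bot.grab_frame("wrist"); pickle.dump(f,open("w4.pkl","wb"))
cv2.imwrite("pics/w4.png",f["pixels"][:,:,::-1])
E
```

```text
clock: 11.35
position: [0.4002, 0.0124, 0.1599]
tool_rot: [3.141, 0.001, 3.032]
force: [0.8, -0.8, -1.1]
grip_width: 0.0246
finger_force: 59.3
clock: 11.85
position: [0.5008, -0.0697, 0.1579]
tool_rot: [-3.142, 0.0, 2.327]
force: [-0.6, 1.0, -0.8]
grip_width: 0.0242
finger_force: 59.3
clock: 12.35
position: [0.5969, -0.1462, 0.1579]
tool_rot: [3.141, 0.0, 1.628]
force: [0.6, 0.1, -1.3]
grip_width: 0.0243
finger_force: 59.3
clock: 12.85
position: [0.5962, -0.1438, 0.1575]
tool_rot: [3.141, -0.0, 1.458]
force: [0.2, 1.4, -1.6]
grip_width: 0.0241
finger_force: 59.3
```

View pics/w4.png

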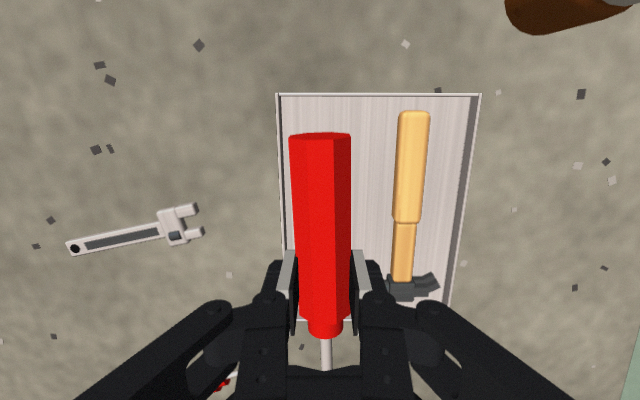

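The picture shows the hammer in the tray (butt 413,112; head 408,287) and the screwdriver over the left half.

Run:
```python
import pickle,numpy as np
from h import *
np.set_printoptions(precision=4,suppress=True)
f=pickle.load(open("w4.pkl","rb"))
W=lambda p,z:toworld(f,p,z)[:,:2]
c=W([(276,95),(480,94)],.02);print(c, W([(285,250)],.02))
y=np.array([.1146,.9934]);x=np.array([y[1],-y[0]]);C=c.mean(0)-y*.1165;print(C)
for p in W([(413,112),(402,283),(438,283)],.018): print((p-C)@x,(p-C)@y)
print("sp",W([(66,249),(68,240),(160,229),(194,205),(202,233)],.009), W([(75,248)],.009))
```

```text
[[ 0.5659 -0.0566]
 [ 0.7364 -0.0749]] [[ 0.5515 -0.2007]]
[ 0.6378 -0.1815]
0.03104939050133428 0.10217236709418076
0.03538489257962445 -0.06784575918616748
0.0726539727527113 -0.06789068677235809
sp [[ 0.3241 -0.1801]
 [ 0.33   -0.1705]
 [ 0.4281 -0.1691]
 [ 0.4685 -0.1479]
 [ 0.4692 -0.1781]] [[ 0.3339 -0.18  ]]
```

```bash
python3 -m crank '{"travel":[[0.1,-0.2,-3],[0.1,-0.2,-6],[0.1,-0.2,-9],[0.1,-0.2,-11],[0.1,-0.2,-12]],"turn":[[0,0,0],[0,0,0],[0,0,0],[0,0,0],[0,0,0]],"gripper":[1,1,1,1,1]}'
python3 -m crank '{"travel":[[0,0,-0.8],[0,0,-1.5],[0,0,-2],[0,0,-2.4],[0,0,-2.5]],"turn":[[0,0,0],[0,0,0],[0,0,0],[0,0,0],[0,0,0]],"gripper":[1,1,1,1,1]}'
python3 -m crank '{"travel":[[0,0,0],[0,0,0],[0,0,0],[0,0,0],[0,0,0.3]],"turn":[[0,0,0],[0,0,0],[0,0,0],[0,0,0],[0,0,0]],"gripper":[0.52,0.52,0.52,0.52,0.52]}'
python3 -m crank '{"travel":[[0,0,1],[0,0,4],[0,0,8],[0,0,12],[0,0,16]],"turn":[[0,0,0],[0,0,0],[0,0,0],[0,0,0],[0,0,0]],"gripper":[0.52,0.52,0.52,0.52,0.4]}'
```

```text
clock: 13.4
position: [0.5964, -0.1456, 0.0354]
tool_rot: [-3.139, -0.0, 1.457]
force: [0.4, 0.5, -0.6]
grip_width: 0.0243
finger_force: 59.3
clock: 13.9
position: [0.5973, -0.1458, 0.0121]
tool_rot: [3.142, 0.0, 1.456]
force: [-0.4, -0.1, -0.4]
grip_width: 0.0244
finger_force: 59.3
clock: 14.4
position: [0.5971, -0.1458, 0.015]
tool_rot: [-3.141, -0.0, 1.456]
force: [-1.2, -0.1, 0.6]
grip_width: 0.0411
finger_force: 0.0
clock: 14.9
position: [0.5971, -0.1457, 0.1776]
tool_rot: [3.141, -0.0, 1.456]
force: [0.4, -0.1, 0.2]
grip_width: 0.0513
finger_force: 0.0
```

```bash
python3 -m crank '{"travel":[[-1,3,0],[-3,6,0],[-5,9,0],[-6,12,0],[-7,14,0]],"turn":[[0,0,8],[0,0,16],[0,0,24],[0,0,32],[0,0,40]],"gripper":[0.35,0.35,0.35,0.35,0.35]}'
python3 -m crank '{"travel":[[-2,3,0],[-4,6,0],[-6,9,0],[-8,12,0],[-10,15,0]],"turn":[[0,0,8],[0,0,16],[0,0,24],[0,0,32],[0,0,40]],"gripper":[0.35,0.35,0.35,0.35,0.35]}'
python3 -m crank '{"travel":[[-0.7,1.2,-1],[-1.5,2.3,-3],[-1.5,2.3,-5],[-1.5,2.3,-7.5],[-1.5,2.3,-9.8]],"turn":[[0,0,8],[0,0,16],[0,0,24],[0,0,31],[0,0,31]],"gripper":[0.35,0.35,0.35,0.35,0.35]}'
python3 - <<'E'
from workcell import bot
import cv2,pickle,numpy as np
f=bot.grab_frame("wrist"); pickle.dump(f,open("w5.pkl","wb"))
g=bot.grab_frame("side"); pickle.dump(g,open("s5.pkl","wb"))
c=f["pixels"][:,:,::-1];b=cv2.resize(g["pixels"][120:200,250:410,::-1],(640,320))[:190]
cv2.imwrite("pics/w5.png",np.vstack([c,b])); print(bot.observe()["qpos"])
E
```

```text
clock: 15.4
position: [0.5267, -0.0039, 0.1762]
tool_rot: [3.141, 0.001, 2.162]
force: [0.2, -0.7, 0.8]
grip_width: 0.0556
finger_force: 0.0
clock: 15.9
position: [0.4265, 0.145, 0.1759]
tool_rot: [-3.141, 0.001, 2.858]
force: [1.0, 0.0, 0.9]
grip_width: 0.0555
finger_force: 0.0
clock: 16.4
position: [0.4125, 0.167, 0.0768]
tool_rot: [-3.141, 0.001, -2.885]
force: [1.6, -0.3, -0.4]
grip_width: 0.0555
finger_force: 0.0
[ 0.08261473  0.61880443 -0.78601933  2.1540201   0.73189293  0.66093356
  0.60313902]
```

View pics/w5.png

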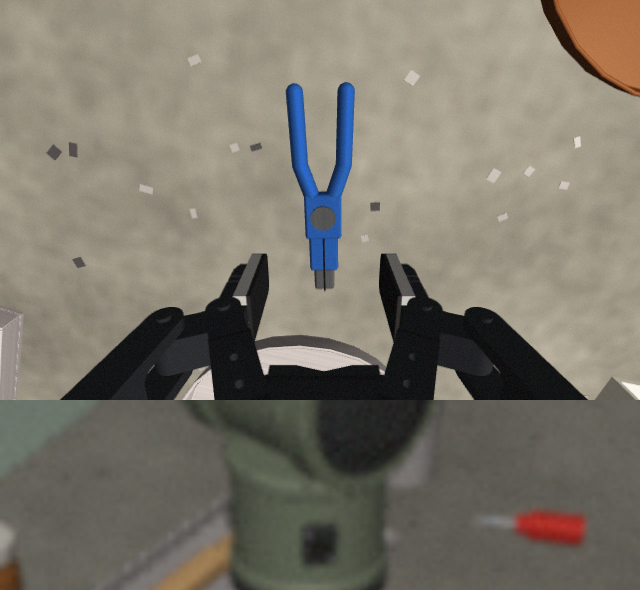

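The pliers are between the fingers: handle ends (293,84)/(346,84), pivot (322,218), tip (325,290).

Run:
```python
import pickle,numpy as np
from h import *
np.set_printoptions(precision=4,suppress=True)
f=pickle.load(open("w5.pkl","rb"))
W=toworld(f,[(320,84),(322,218),(325,290),(322,194),(323,239)],.009)[:,:2];print(W)
d=W[2]-W[0];print(np.arctan2(*d[::-1]),np.hypot(*d),W[2]-d/np.hypot(*d)*.06)
```

```text
[[0.3277 0.1438]
 [0.4143 0.1676]
 [0.4718 0.1849]
 [0.3969 0.1631]
 [0.43   0.1724]]
0.27791631976995584 0.1498856125533171 [0.4141 0.1685]
```

```bash
python3 -m crank '{"travel":[[0.15,0.1,-2],[0.15,0.1,-4],[0.15,0.1,-5.5],[0.15,0.1,-6.6],[0.15,0.1,-7.1]],"turn":[[0,0,1.2],[0,0,1.2],[0,0,1.2],[0,0,1.2],[0,0,1.2]],"gripper":[0.35,0.35,0.35,0.35,0.35]}'
python3 -m crank '{"travel":[[0,0,-0.2],[0,0,-0.2],[0,0,-0.2],[0,0,-0.2],[0,0,-0.2]],"turn":[[0,0,0],[0,0,0],[0,0,0],[0,0,0],[0,0,0]],"gripper":[1,1,1,1,1]}' 70
python3 -m crank '{"travel":[[0,0,0.3],[0,0,1],[0,0,3],[0,0,6],[0,0,10]],"turn":[[0,0,0],[0,0,0],[0,0,0],[0,0,0],[0,0,0]],"gripper":[1,1,1,1,1]}'
```

```text
clock: 17.0
position: [0.4144, 0.1683, 0.0067]
tool_rot: [-3.141, 0.001, -2.869]
force: [-0.3, 0.2, 0.6]
grip_width: 0.0555
finger_force: 0.0
clock: 17.5
position: [0.4143, 0.1683, 0.0052]
tool_rot: [-3.141, 0.001, -2.869]
force: [-2.2, -1.3, 11.2]
grip_width: 0.0232
finger_force: 68.2
clock: 18.0
position: [0.4128, 0.168, 0.1051]
tool_rot: [3.141, -0.002, -2.868]
force: [0.5, -0.1, -0.3]
grip_width: 0.0236
finger_force: 69.0
```

```bash
python3 -m crank '{"travel":[[3,1,2],[7,2,4],[11,3,6],[15,4.5,6],[19,6,6]],"turn":[[0,0,-3],[0,0,-6],[0,0,-9],[0,0,-12],[0,0,-15.7]],"gripper":[1,1,1,1,1]}'
python3 -m crank '{"travel":[[2,0.5,0],[4,1,0],[4.1,1,0],[4.1,1,0],[4.1,1,0]],"turn":[[0,0,0],[0,0,0],[0,0,0],[0,0,0],[0,0,0]],"gripper":[1,1,1,1,1]}'
python3 - <<'E'
from workcell import bot
import cv2,pickle,numpy as np
f=bot.grab_frame("wrist"); pickle.dump(f,open("w6.pkl","wb"))
cv2.imwrite("pics/w6.png",f["pixels"][:,:,::-1])
E
```

```text
clock: 18.5
position: [0.6054, 0.2282, 0.1657]
tool_rot: [3.141, 0.001, 3.137]
force: [0.1, 0.4, -1.2]
grip_width: 0.023
finger_force: 69.0
clock: 19.0
position: [0.644, 0.2381, 0.1646]
tool_rot: [3.141, -0.0, 3.141]
force: [0.2, -0.6, -2.0]
grip_width: 0.0231
finger_force: 69.0
```

View pics/w6.png

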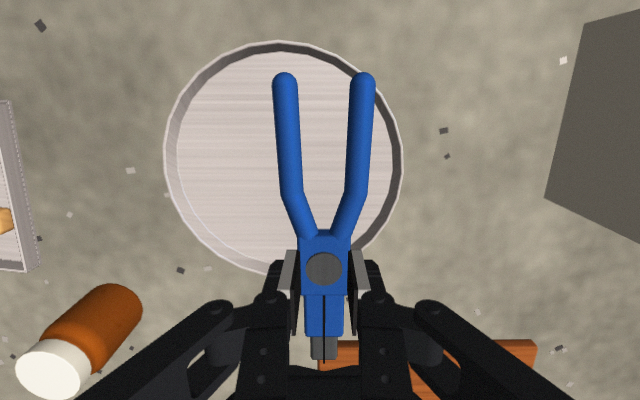

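The thali rim runs left (164,152), top (280,41), right (403,155) and lower left (200,245). The pliers hang straight in the grip.

Run:
```python
import pickle,numpy as np
from h import *
from scipy.optimize import least_squares
f=pickle.load(open("w6.pkl","rb"))
P=toworld(f,[(164,152),(280,40),(403,155),(198,245),(203,69),(365,70),(270,278),(378,225)],.018)[:,:2]
r=least_squares(lambda c:np.hypot(*(P-c[:2]).T)-c[2],[.63,.2,.11]);print(r.x,r.fun)
```

```text
[0.63169253 0.20040568 0.11224795] [-0.00296215  0.00029665  0.00102517  0.00320046 -0.00195847  0.00392205
  0.00200698 -0.0055307 ]
```

```bash
python3 -m crank '{"travel":[[0.4,-0.25,-3],[0.4,-0.25,-6],[0.4,-0.25,-9],[0.4,-0.25,-11.5],[0.4,-0.25,-13]],"turn":[[0,0,0],[0,0,0],[0,0,0],[0,0,0],[0,0,0]],"gripper":[1,1,1,1,1]}'
python3 -m crank '{"travel":[[0,0,-0.8],[0,0,-1.5],[0,0,-2],[0,0,-2.4],[0,0,-2.5]],"turn":[[0,0,0],[0,0,0],[0,0,0],[0,0,0],[0,0,0]],"gripper":[1,1,1,1,1]}'
python3 -m crank '{"travel":[[0,0,0],[0,0,0],[0,0,0],[0,0,0],[0,0,0.3]],"turn":[[0,0,0],[0,0,0],[0,0,0],[0,0,0],[0,0,0]],"gripper":[0.52,0.52,0.52,0.52,0.52]}'
python3 -m crank '{"travel":[[0,0,1],[0,0,4],[0,0,8],[0,0,12],[0,0,16]],"turn":[[0,0,0],[0,0,0],[0,0,0],[0,0,0],[0,0,0]],"gripper":[0.52,0.52,0.52,0.52,0.4]}'
```

```text
clock: 19.55
position: [0.6478, 0.2351, 0.0326]
tool_rot: [-3.141, -0.002, 3.141]
force: [-0.0, -0.5, -2.1]
grip_width: 0.0233
finger_force: 69.0
clock: 20.05
position: [0.6489, 0.2357, 0.0092]
tool_rot: [3.142, 0.0, 3.14]
force: [0.4, -0.4, -0.9]
grip_width: 0.0231
finger_force: 69.0
clock: 20.55
position: [0.6487, 0.2356, 0.012]
tool_rot: [-3.141, -0.0, 3.14]
force: [-0.1, -0.4, -0.8]
grip_width: 0.0412
finger_force: 0.0
clock: 21.05
position: [0.6486, 0.2358, 0.1747]
tool_rot: [3.141, 0.0, 3.141]
force: [0.6, -0.8, 0.1]
grip_width: 0.0512
finger_force: 0.0
```

```bash
python3 -m crank '{"travel":[[-2,-3,0],[-4,-7,0],[-6.5,-11,0],[-9,-15,0],[-11,-19,0]],"turn":[[0,0,1],[0,0,2],[0,0,3],[0,0,4],[0,0,5.7]],"gripper":[0.4,0.4,0.4,0.4,0.4]}'
python3 -m crank '{"travel":[[-2.5,-4,0],[-5,-8,0],[-7.5,-12.5,0],[-10,-17,0],[-12.7,-21.5,0]],"turn":[[0,0,0],[0,0,0],[0,0,0],[0,0,0],[0,0,0]],"gripper":[0.4,0.4,0.4,0.4,0.4]}'
python3 -m crank '{"travel":[[0,0,-2],[0,0,-5],[0,0,-7.5],[0,0,-9],[0,0,-9.8]],"turn":[[0,0,0],[0,0,0],[0,0,0],[0,0,0],[0,0,0]],"gripper":[0.4,0.4,0.4,0.4,0.4]}'
python3 - <<'E'
from workcell import bot
import cv2,pickle,numpy as np
f=bot.grab_frame("wrist"); pickle.dump(f,open("w7.pkl","wb"))
cv2.imwrite("pics/w7.png",f["pixels"][:,:,::-1]); print(bot.observe()["qpos"])
E
```

```text
clock: 21.55
position: [0.5373, 0.0443, 0.1729]
tool_rot: [-3.141, 0.0, -3.042]
force: [2.1, -1.2, 0.9]
grip_width: 0.0513
finger_force: 0.0
clock: 22.05
position: [0.4135, -0.1662, 0.1729]
tool_rot: [-3.14, 0.001, -3.043]
force: [1.0, -1.5, -1.0]
grip_width: 0.0515
finger_force: 0.0
clock: 22.55
position: [0.4144, -0.1645, 0.0736]
tool_rot: [3.142, -0.001, -3.043]
force: [-0.0, 0.0, 0.6]
grip_width: 0.0508
finger_force: 0.0
[ 0.80222807  0.6070635  -0.72624147  2.15409626  0.69818601  0.63008485
  1.24522948]
```

View pics/w7.png

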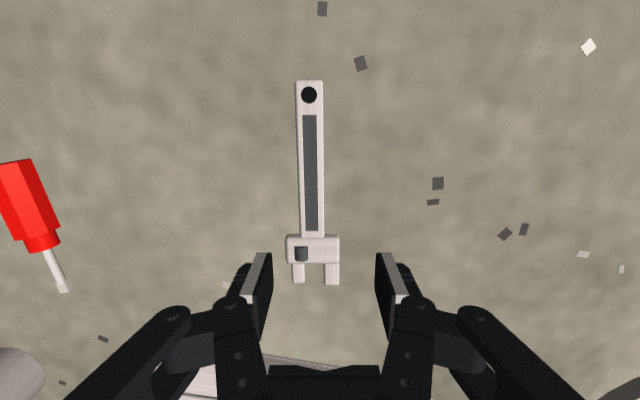

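The spanner handle runs from its end (310,80) to the head joint (312,235), with the jaws at about y=284.

Run:
```python
import pickle,numpy as np
from h import *
np.set_printoptions(precision=4,suppress=True)
f=pickle.load(open("w7.pkl","rb"))
W=toworld(f,[(309.5,80),(312.5,236)],.009)[:,:2]
J=toworld(f,[(293,284),(339,285)],.011)[:,:2];print(W,J)
d=W[1]-W[0];n=np.hypot(*d);print(n,np.arctan2(*d[::-1]),W[0]+d/n*.086,W[1]-d/n*.020)
```

```text
[[ 0.3251 -0.1806]
 [ 0.4292 -0.1697]] [[ 0.469  -0.1809]
 [ 0.4665 -0.1464]]
0.1046437674073412 0.10425439235644113 [ 0.4106 -0.1717] [ 0.4093 -0.1718]
```

```bash
python3 -m crank '{"travel":[[-0.4,-0.7,-2],[-0.4,-0.7,-4],[-0.4,-0.7,-5.5],[-0.4,-0.7,-6.4],[-0.4,-0.7,-6.8]],"turn":[[0,0,0.3],[0,0,0.3],[0,0,0.3],[0,0,0.3],[0,0,0.3]],"gripper":[0.4,0.4,0.4,0.4,0.4]}'
python3 -m crank '{"travel":[[0,0,-0.2],[0,0,-0.2],[0,0,-0.2],[0,0,-0.2],[0,0,-0.2]],"turn":[[0,0,0],[0,0,0],[0,0,0],[0,0,0],[0,0,0]],"gripper":[1,1,1,1,1]}' 70
python3 -m crank '{"travel":[[0,0,0.3],[0,0,1],[0,0,3],[0,0,6],[0,0,10]],"turn":[[0,0,0],[0,0,0],[0,0,0],[0,0,0],[0,0,0]],"gripper":[1,1,1,1,1]}'
```

```text
clock: 23.1
position: [0.4109, -0.1716, 0.0062]
tool_rot: [-3.141, 0.0, -3.038]
force: [-0.6, -0.4, -0.9]
grip_width: 0.0514
finger_force: 0.0
clock: 23.6
position: [0.4109, -0.1718, 0.0049]
tool_rot: [-3.141, 0.001, -3.038]
force: [-1.4, 0.2, 9.0]
grip_width: 0.0151
finger_force: 68.3
clock: 24.1
position: [0.4098, -0.1711, 0.105]
tool_rot: [3.14, -0.002, -3.037]
force: [1.1, -0.3, -1.9]
grip_width: 0.015
finger_force: 68.7
```

```bash
python3 -m crank '{"travel":[[2,2,2],[4.5,6,4],[7,10,6],[9.5,14,6],[12,17.5,6]],"turn":[[0,0,-1],[0,0,-2],[0,0,-3],[0,0,-4],[0,0,-6]],"gripper":[1,1,1,1,1]}'
python3 -m crank '{"travel":[[2.5,4,0],[5,8,0],[7.5,12,0],[10,15,0],[11.4,16.4,0]],"turn":[[0,0,0],[0,0,0],[0,0,0],[0,0,0],[0,0,0]],"gripper":[1,1,1,1,1]}'
python3 -m crank '{"travel":[[0,0,0],[0,0,0],[0,0,0],[0,0,0],[0,0,0]],"turn":[[0,0,0],[0,0,0],[0,0,0],[0,0,0],[0,0,0]],"gripper":[1,1,1,1,1]}'
python3 - <<'E'
from workcell import bot
import cv2,pickle,numpy as np
f=bot.grab_frame("wrist"); pickle.dump(f,open("w8.pkl","wb"))
cv2.imwrite("pics/w8.png",f["pixels"][:,:,::-1])
E
```

```text
clock: 24.6
position: [0.5315, 0.0056, 0.1656]
tool_rot: [3.141, 0.001, 3.14]
force: [0.2, -0.8, -2.0]
grip_width: 0.0146
finger_force: 68.7
clock: 25.1
position: [0.645, 0.1711, 0.1647]
tool_rot: [3.139, -0.0, -3.14]
force: [-0.1, -0.1, -1.2]
grip_width: 0.015
finger_force: 68.8
clock: 25.6
position: [0.6445, 0.1666, 0.1644]
tool_rot: [-3.141, 0.0, 3.14]
force: [-0.1, -0.4, -1.7]
grip_width: 0.0148
finger_force: 68.8
```

View pics/w8.png

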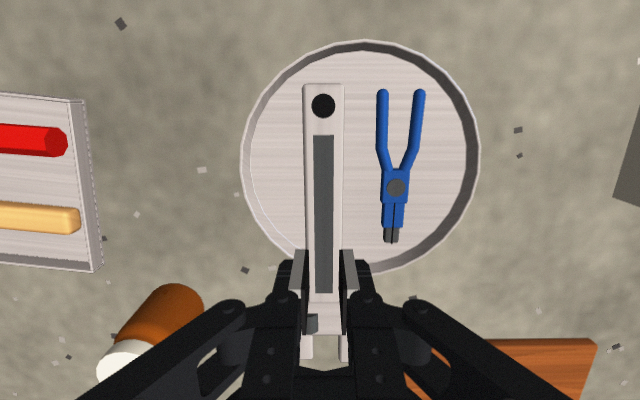

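The pliers lie well inside the thali at (380-425, 90-243), with the spanner above the left half. I'm lowering it.

```bash
python3 -m crank '{"travel":[[0,0,-3],[0,0,-6],[0,0,-9],[0,0,-11.5],[0,0,-13]],"turn":[[0,0,0],[0,0,0],[0,0,0],[0,0,0],[0,0,0]],"gripper":[1,1,1,1,1]}'
python3 -m crank '{"travel":[[0,0,-0.8],[0,0,-1.5],[0,0,-2],[0,0,-2.4],[0,0,-2.5]],"turn":[[0,0,0],[0,0,0],[0,0,0],[0,0,0],[0,0,0]],"gripper":[1,1,1,1,1]}'
python3 -m crank '{"travel":[[0,0,0],[0,0,0],[0,0,0],[0,0,0],[0,0,0.3]],"turn":[[0,0,0],[0,0,0],[0,0,0],[0,0,0],[0,0,0]],"gripper":[0.6,0.6,0.6,0.6,0.6]}'
python3 -m crank '{"travel":[[0,0,1],[0,0,4],[0,0,8],[0,0,12],[0,0,16]],"turn":[[0,0,0],[0,0,0],[0,0,0],[0,0,0],[0,0,0]],"gripper":[0.6,0.6,0.6,0.6,0.6]}'
python3 -m crank '{"travel":[[-3,-4,0],[-6,-8,0],[-8,-12,0],[-10,-14,2],[-10,-14,4]],"turn":[[0,0,0],[0,0,0],[0,0,0],[0,0,0],[0,0,0]],"gripper":[0.6,0.6,0.6,0.6,0.6]}'
python3 - <<'E'
from workcell import bot
import cv2,pickle,numpy as np
f=bot.grab_frame("wrist");g=bot.grab_frame("scene")
a=cv2.resize(f["pixels"],(480,300));b=cv2.resize(g["pixels"][160:290,190:398],(480,300),interpolation=cv2.INTER_CUBIC)
cv2.imwrite("pics/w9.png",np.vstack([a,b])[:,:,::-1])
E
```

```text
clock: 26.15
position: [0.6439, 0.1668, 0.0323]
tool_rot: [-3.141, -0.002, 3.14]
force: [-0.6, -0.2, -0.7]
grip_width: 0.0147
finger_force: 68.8
clock: 26.65
position: [0.6447, 0.1674, 0.0092]
tool_rot: [-3.142, 0.0, 3.14]
force: [-0.1, -0.0, -2.2]
grip_width: 0.015
finger_force: 68.8
clock: 27.15
position: [0.6444, 0.1673, 0.012]
tool_rot: [-3.141, -0.0, 3.14]
force: [0.5, 0.5, 0.9]
grip_width: 0.034
finger_force: 0.0
clock: 27.65
position: [0.6444, 0.1675, 0.1747]
tool_rot: [3.141, 0.0, 3.141]
force: [-0.4, -0.8, -0.3]
grip_width: 0.0342
finger_force: 0.0
clock: 28.15
position: [0.5424, 0.0238, 0.213]
tool_rot: [-3.139, -0.002, 3.137]
force: [0.6, -0.1, -0.1]
grip_width: 0.0344
finger_force: 0.0
```

View pics/w9.png

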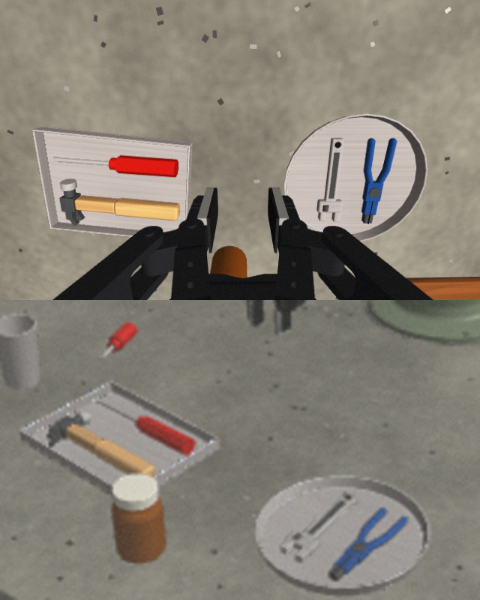

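All four tools lie flat inside their own trays, none touching another, and the bystanders are in place.

```bash
python3 -m crank '{"travel":[[0,0,0],[0,0,0],[0,0,0],[0,0,0],[0,0,0]],"turn":[[0,0,0],[0,0,0],[0,0,0],[0,0,0],[0,0,0]],"gripper":[0.6,0.6,0.6,0.6,0.6]}'
python3 -c "
from workcell import bot
print(bot.job_done())"
```

```text
clock: 28.75
position: [0.5445, 0.0276, 0.2118]
tool_rot: [3.141, -0.001, 3.141]
force: [0.9, -0.4, -0.0]
grip_width: 0.0343
finger_force: 0.0
the job is handed in; nothing more can be done
None
```

I handed the job in at 28.75 s: in the last pictures the hammer and long screwdriver lie flat in the oblong tray and the pliers and spanner in the thali, with the stubby screwdriver, tumbler and spice jar where they were; the hand-in call returned no verdict.

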